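Snap the cake box lid shut round its rim

ROBOT

A 7-joint arm with a two-finger parallel gripper is mounted at the origin on a cart in front of the work surface, level with it; the furniture and walls round the work are solid. World frame = base frame: x ahead of the robot, y to its left, z up, the work surface at z = 0. Lengths are in m, angles in rad, forces in N, time in s.
With the tool pointing down it reaches from about 0.35 to 0.9 m from the base axis. Payload 7.2 kg.
Tool frame: the origin (TCP) lies at the very end of the fingers, on their centre line; the grasp point (between the pads) lies manip.tcp_to_grasp behind it (manip.tcp_to_grasp is the distance from the TCP to the grasp point, in m); z points along the fingers, y is the line along which they close (so a half turn about z gives the same grasp; the last joint's range is limited). The gripper opens to 88 mm and grips with 3 to 60 N. Pads are 20 mm wide; open, the fingers measure 115 mm over their backs; the gripper's body (75 mm by 178 mm) begins 61 mm behind the grasp point.
Start: joints at [1.135, 0.411, -0.013, 1.596, 0.006, 1.134, -0.082], TCP at [0.225, -0.583, 0.223] pointing down, gripper open.
Joint ranges: [-2.95, 2.95], [-0.29, 1.99], [-1.47, 1.44], [0.14, 2.54], [-1.03, 4.17], [0.13, 1.85], [-2.86, 2.86]. Speed limits (rad/s): [2.39, 2.39, 3.01, 3.01, 3.14, 3.14, 3.14].

INTERFACE

Orientations are given as a unit quaternion [x, y, z, w].
In Python, from bench import manip, cams, nets gives the robot as it stands.
- The arm moves only by the tool arm_command, never from a script. Its arguments are lists of equal length, an entry for each row: "offset": the shift along the tool's x, y, z each as a share of 0.04 m, from -1 to 1, a list of three; "yaw": the turn about the tool's z as a share of 0.08 rad, from -1 to 1; "jaw": the opening, from 0 (shut) to 1 (fully open). A call has 1 to 10 rows; each row shifts and turns the commanded pose from where the row before left it, along the tool's axes as they then stand; what a row does not reach is not made up. A row lasts 1/12 s, in which the tool goes at most 41.7 mm and 7.16 degrees, less where a joint would pass 70% of its speed; a pose out of reach is approached as far as the arm can. A call with a number of a shift or a turn outside -1 to 1 is refused whole. A call with a gripper value outside its range is refused whole. The fingers move at their own pace and stop on an object; the grip force is fixed at half the most. Time passes only in rows, so rows that do not move let the fingers close. It gives the time, the measured TCP pose, the force, the opening and the grip force at its end, in the units of the state.
- manip.read_state(): the state, without advancing time (a new reading comes with each control period).
- cams.capture(name): name is "scene" or "top"; returns (picture, depth): 384x512x3 uint8, red, green, blue; 384x512 float32, m along the optical axis (not along the pixel's ray), 0 where there is no reading.
- cams.calibration(name): a dict with "K" (3x3 intrinsics, pixels), "world_to_cam" (4x4, takes a point from world to camera coordinates). Camera axes: x right, y up, looking along -z (the intrinsics and any distortion apply to the point x, -y, -z); pixel columns grow to the right and rows downward; lengths in m; the calibration is good to about 2 mm. A picture is of the moment at which its call begins. calibration takes no time and is no camera call.
- manip.finish_job(): hands the job in; it is judged then, once.
Trained networks look in the newest picture that a camera, given by its name, has taken for a name from the list of things; names that differ only in an ending like _2 or _b are one class to them, and where a whole thing is asked for, a point or a joint stands for the part that bears it (a point fixed in the world has none). Each returns a list of dicts, best first, with "p" (0 to 1); they miss things now and then, are a little off and sometimes report something else, mostly with a low value. They report only what shows in the picture. A call takes as long as a camera call. They do not tell look-alikes from the thing itself.
- nets.masks_of(thing, camera): "pixels" (384x512 bool, what is visible of it).
- nets.spot_point(thing, camera): "centre" ([x, y, z] in m, in world coordinates, good to about 4 mm: a listed point, or the origin of a listed thing).
The state is a dict: "clock": time; "q": joint angles; "qd": joint speeds; "effort": joint torques, N m; "ee_pos": TCP position; "tcp_rot": TCP orientation; "ft_force": force on the tool from outside, world axes, zero at the start; "torque": the same for the moment, N m; "opening": finger opening in m; "grip_force": force on a finger pad.
Only numpy, scipy, OpenCV 4.12 (cv2) and the standard library are available. Lean on these libraries where they do the work, as an engineer would, in place of code of your own. Each camera call takes 0.05 s, during which the arm holds its last target. There are 200 camera calls.

TASK

Snap the lid of the cake box shut by pressing its four raised rim sections down with the fingertips, one after another: begin with the section at the pull tab and go round clockwise as seen from above, until each has clicked down and stays flush with the middle of the lid. Only press: do not pick up or tip the box, leave it standing where it is, and leave the other things alone.

Things in the scene. Friction and masses are not known exactly. Their poses are not given: they have to be found in the camera images.
- box: the food box, loose: clear tub with two small cakes in it, white lid; 170x130 mm over the lid, 80 mm high with the rim up, about 0.9 kg. Origin: centre of its underside; z up, x along the long sides. A flat pull tab, 44 mm wide, juts 18 mm out on its -x side. The lid's middle (114x74 mm) is fixed, top at 72 mm; the rim round it is four separate snap sections, one a side
- rim_tab_top (a point): centre of the flat top face of a lid rim section, the short side that carries the pull tab (box frame x = -71, y = 0); 28 mm wide, 130 mm long along box y. First to press. Its axes are the box's; it moves with the section: 80 mm above the box's underside when up, 72 mm (flush with the lid's middle) when shut
- rim_tab (a joint): travel of the rim section rim_tab, m: 0 = up (unclipped), 0.008 = clicked shut. Straight down. It resists with about 7 N at first, less as it goes; past 0.0045 it snaps down by itself and stays; let go before that and it springs up again. Pressing anywhere on its top works
- rim_second_top (a point): centre of the flat top face of a lid rim section, the long side next after the tab side going clockwise seen from above (box frame x = 0, y = +51); 28 mm wide, 113 mm long along box x. Second. Its axes are the box's; it moves with the section: 80 mm above the box's underside when up, 72 mm (flush with the lid's middle) when shut
- rim_second (a joint): travel of the rim section rim_second, m: 0 = up (unclipped), 0.008 = clicked shut. Straight down. It resists with about 7 N at first, less as it goes; past 0.0045 it snaps down by itself and stays; let go before that and it springs up again. Pressing anywhere on its top works
- rim_third_top (a point): centre of the flat top face of a lid rim section, the short side opposite the pull tab (box frame x = +71, y = 0); 28 mm wide, 130 mm long along box y. Third. Its axes are the box's; it moves with the section: 80 mm above the box's underside when up, 72 mm (flush with the lid's middle) when shut
- rim_third (a joint): travel of the rim section rim_third, m: 0 = up (unclipped), 0.008 = clicked shut. Straight down. It resists with about 7 N at first, less as it goes; past 0.0045 it snaps down by itself and stays; let go before that and it springs up again. Pressing anywhere on its top works
- rim_fourth_top (a point): centre of the flat top face of a lid rim section, the other long side (box frame x = 0, y = -51); 28 mm wide, 113 mm long along box x. Fourth. Its axes are the box's; it moves with the section: 80 mm above the box's underside when up, 72 mm (flush with the lid's middle) when shut
- rim_fourth (a joint): travel of the rim section rim_fourth, m: 0 = up (unclipped), 0.008 = clicked shut. Straight down. It resists with about 7 N at first, less as it goes; past 0.0045 it snaps down by itself and stays; let go before that and it springs up again. Pressing anywhere on its top works
- garlic: bystander, to be left alone: a garlic bulb, 60x60x59 mm; origin at the centre of its underside
- salt_shaker: bystander, to be left alone: a glass salt shaker, 44x44x90 mm; origin at the centre of its underside
- spice_1: bystander, to be left alone: a glass spice jar with a green cap, 46x46x106 mm; origin at the centre of its underside
- lemon: bystander, to be left alone: a lemon, 78x55x56 mm; origin at the centre of its underside
- mug_speckle: bystander, to be left alone: a dark green mug, 90x125x100 mm; origin at the centre of its underside
- tea_box: bystander, to be left alone: a cardboard tea box, 65x142x73 mm; origin at the centre of its underside
- teaspoon: bystander, to be left alone: a teaspoon with a red handle, 132x26x11 mm; origin at the centre of its underside
Things that resemble listed ones, but are neither listed nor needed, are in the scene too. There is more than one size of the box; the one meant has the size given above.

How it is judged:
By the outcome, as a careful person would: the job done as asked, in the order asked, and still so for the second after the job is handed in, with the robot touching nothing.
It also fails if it takes over 42 s, if anything falls off the work surface, if the arm or the gripper's body presses on something with over 40 N, if the wrist force passes 120 N, or if a joint passes its speed limit or range.

## Working session

There is one attempt and no reset: what is moved stays moved. The work goes in short steps, Python scripts to look and compute and a tool call to move; the robot and the scene stay as the last step left them, time stands still between calls to the robot, and variables do not carry over. Pictures are saved under pics/ and viewed, at most 10 in all, crops included, and the job is handed in when it is done.

Besides the shell and the picture viewer there is one more tool, called after ">>>" by a JSON object that holds its "name" and its "arguments", one argument or row to a line. arm_command: Moves the arm, as the interface text tells. Shift numbers are shares of 0.04 m and turn numbers shares of 0.08 rad, none past 1 either way. Its arguments: {"type":"object","properties":{"offset":{"type":"array","items":{"type":"array","items":{"type":"number","minimum":-1,"maximum":1}}},"yaw":{"type":"array","items":{"type":"number","minimum":-1,"maximum":1}},"jaw":{"type":"array","items":{"type":"number"}}},"required":["offset","yaw","jaw"]}

```bash
mkdir -p pics
cat > h.py <<'E'
import numpy as np, cv2
from bench import manip, cams, nets
def cap(n):
    p,d=cams.capture(n); return p,d
def world(n,d):
    c=cams.calibration(n);K=np.array(c["K"]);T=np.linalg.inv(np.array(c["world_to_cam"]))
    v,u=np.mgrid[:d.shape[0],:d.shape[1]]
    P=np.stack([(u-K[0,2])/K[0,0]*d,-(v-K[1,2])/K[1,1]*d,-d,np.ones_like(d)],-1)
    return (P@T.T)[...,:3]
def pix(n,X):
    c=cams.calibration(n);K=np.array(c["K"]);p=np.array(c["world_to_cam"])@np.append(X,1)
    return (K[0,2]+K[0,0]*p[0]/-p[2], K[1,2]-K[1,1]*p[1]/-p[2])
E
python3 - <<'E'
from h import *
a,d=cap("top");b,e=cap("scene")
np.savez("c0.npz",a=a,d=d,b=b,e=e)
cv2.imwrite("pics/top0.png",cv2.resize(a,(800,600),interpolation=cv2.INTER_CUBIC)[...,::-1])
cv2.imwrite("pics/scene0.png",cv2.resize(b,(800,600),interpolation=cv2.INTER_CUBIC)[...,::-1])
for t in ["box","rim_tab_top","rim_second_top","rim_third_top","rim_fourth_top"]:
  for c in ["top","scene"]:
    for r in nets.spot_point(t,c): print(t,c,round(r["p"],2),np.round(r["centre"],3),np.round(pix(c,r["centre"])))
print(manip.read_state(), manip.tcp_to_grasp)
E
```

```text
box top 0.67 [ 0.438 -0.711 -0.002] [369. 241.]
box top 0.57 [ 0.487 -0.285 -0.002] [202. 223.]
box scene 0.78 [ 0.441 -0.709  0.   ] [290. 285.]
box scene 0.61 [ 0.476 -0.284 -0.   ] [224. 197.]
rim_tab_top top 0.94 [ 0.491 -0.722  0.065] [380. 220.]
rim_tab_top top 0.86 [ 0.492 -0.219  0.08 ] [168. 221.]
rim_tab_top scene 0.83 [ 0.494 -0.722  0.062] [317. 257.]
rim_tab_top scene 0.62 [ 0.493 -0.215  0.084] [219. 161.]
rim_second_top top 0.93 [ 0.527 -0.292  0.08 ] [199. 207.]
rim_second_top top 0.69 [ 0.496 -0.217  0.079] [167. 220.]
rim_second_top top 0.52 [ 0.433 -0.749  0.06 ] [391. 244.]
rim_second_top scene 0.98 [ 0.434 -0.752  0.062] [300. 273.]
rim_second_top scene 0.62 [ 0.526 -0.294  0.076] [241. 171.]
rim_third_top top 0.94 [ 0.47  -0.352  0.081] [224. 231.]
rim_third_top top 0.57 [ 0.383 -0.696  0.059] [369. 265.]
rim_third_top scene 0.72 [ 0.468 -0.36   0.081] [232. 182.]
rim_third_top scene 0.59 [ 0.384 -0.698  0.059] [264. 266.]
rim_fourth_top top 0.84 [ 0.45  -0.672  0.063] [359. 237.]
rim_fourth_top scene 0.68 [ 0.45  -0.669  0.059] [285. 250.]
rim_fourth_top scene 0.62 [ 0.432 -0.276  0.08 ] [208. 174.]
{'clock': 0.6, 'q': array([ 1.1348294 ,  0.41108748, -0.01272588,  1.59623175,  0.0055934 ,
        1.13427075, -0.08219731]), 'qd': array([-0.0004061 , -0.00192362, -0.00046585, -0.00015276, -0.00077684,
        0.00113246, -0.00041468]), 'effort': array([-9.91266352e-04, -5.87427342e+01,  6.39779773e-01, -2.91272986e+01,
       -5.39092964e-02,  1.04936573e-02,  3.63153015e-05]), 'ee_pos': array([ 0.22471202, -0.58320206,  0.22264813]), 'tcp_rot': array([9.83137993e-01, 1.82865212e-01, 1.28849324e-05, 1.63734315e-05]), 'ft_force': array([-0.18087058,  0.74758756, -0.74084279]), 'torque': array([-0.02625199,  0.01811907,  0.04787278]), 'grip_force': 0.0, 'opening': 0.08763282636095573} 0.0187
```

View pics/top0.png

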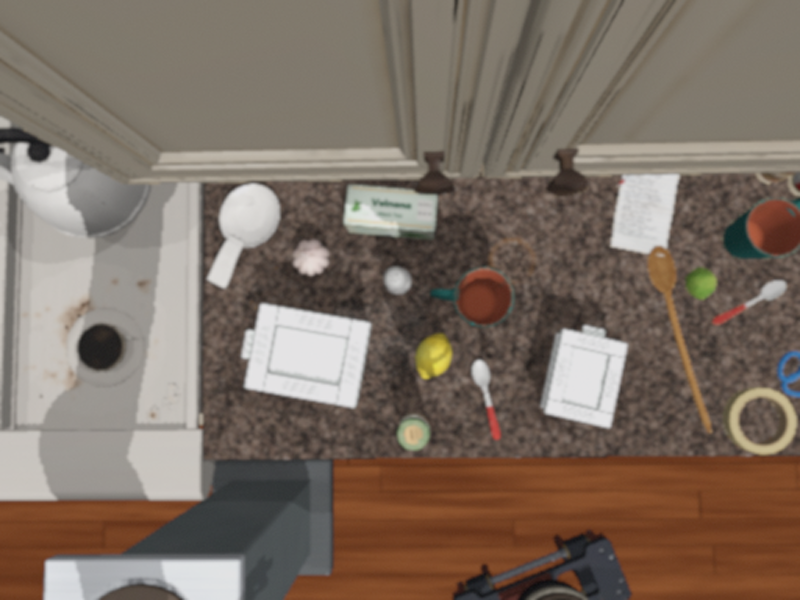

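View pics/scene0.png

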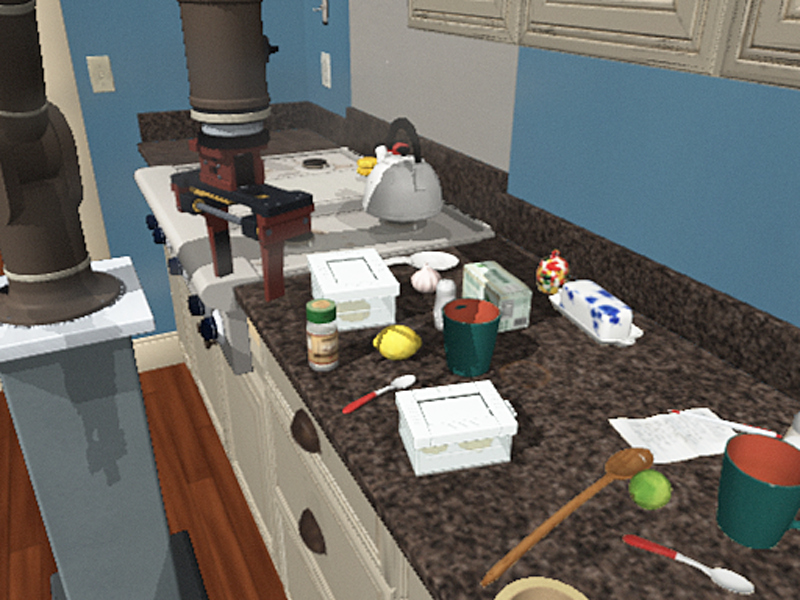

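The left box (800x600 top picture, about (308,355); rims at z≈0.080, tab on its left at (247,345)) fits 170x130x80. The right box, about (585,378), is smaller with rims at z≈0.06. I'll confirm with a depth fit and a crop.

Run:
```python
from h import *
z=np.load("c0.npz")
for n,i,k in (("top","a","d"),("scene","b","e")):
    W=world(n,z[k]); 
    m=(W[...,2]>.064)&(W[...,2]<.09)&(abs(W[...,0]-.48)<.12)&(abs(W[...,1]+.285)<.12)&(z[i].min(-1)>130)
    nl,lab,st,_=cv2.connectedComponentsWithStats(m.astype(np.uint8));j=1+st[1:,4].argmax()
    P=W[lab==j];print(n,len(P),cv2.minAreaRect(P[:,:2].astype(np.float32)*1000),np.percentile(P[:,2],[10,50,90]))
pts=[]
t=np.array([.4925,-.217]);th=np.array([.469,-.356]);print(np.arctan2(*(th-t)[::-1]),(t+th)/2)
c=z["a"][180:275,140:265];cv2.imwrite("pics/crop.png",cv2.resize(c,None,fx=6,fy=6,interpolation=cv2.INTER_CUBIC)[...,::-1])
```

```text
top 3884 ((479.78936767578125, -281.2512512207031), (181.5784912109375, 130.0683135986328), 79.2573471069336) [0.06998561 0.07770107 0.0806629 ]
scene 1428 ((476.6497802734375, -285.4967956542969), (175.22300720214844, 130.2017059326172), 79.47102355957031) [0.07071566 0.0799362  0.08246094]
-1.7382773614962934 [ 0.48075 -0.2865 ]
```

View pics/crop.png

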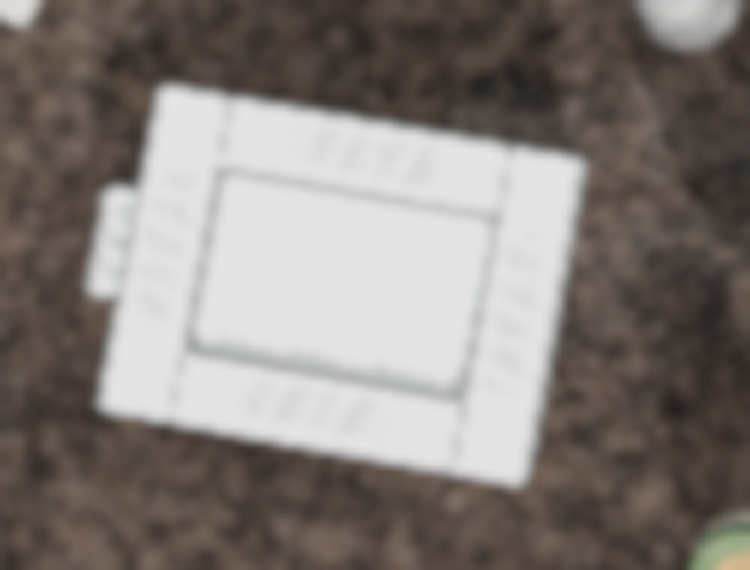

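The crop confirms it: the tub's lid is about 170x130 mm with the tab at left (crop (110,240)), and all four rims look raised. I'll turn the tool to line up with the box and close the fingers.

>>> {"name": "arm_command", "arguments": {
  "offset": [
    [0,0,0],
    [0,0,0],
    [0,0,0],
    [0,0,0],
    [0,0,0],
    [0,0,0],
    [0,0,0],
    [0.3,-0.6,0],
    [0.3,-0.6,0],
    [0.3,-0.6,0]
  ],
  "yaw": [0.977,0.977,0.977,0.977,0.977,0.977,0.977,0,0,0],
  "jaw": [0,0,0,0,0,0,0,0,0,0]
}}

```text
clock: 1.43
ee_pos: [0.2732, -0.5182, 0.2225]
tcp_rot: [0.996, -0.09, -0.0, 0.0]
ft_force: [1.0, 0.3, -0.1]
opening: 0.0248
grip_force: 0.0
```

>>> {"name": "arm_command", "arguments": {
  "offset": [
    [0.3,-0.6,0],
    [0.3,-0.6,0],
    [0.3,-0.6,0],
    [0.3,-0.6,0],
    [0.3,-0.6,0],
    [0.3,-0.6,0],
    [0.3,-0.6,0],
    [0.3,-0.6,0],
    [0.3,-0.6,0],
    [0.3,-0.6,0]
  ],
  "yaw": [0,0,0,0,0,0,0,0,0,0],
  "jaw": [0,0,0,0,0,0,0,0,0,0]
}}

```text
clock: 2.27
ee_pos: [0.4345, -0.3029, 0.2229]
tcp_rot: [0.996, -0.09, 0.0, 0.0]
ft_force: [0.6, -0.4, -0.4]
opening: 0.0005
grip_force: 0.0
```

>>> {"name": "arm_command", "arguments": {
  "offset": [
    [0.3,-0.6,0],
    [0.3,-0.6,0],
    [0.2,-0.6,0],
    [0.2,-0.6,0],
    [0,0,0],
    [0,0,0]
  ],
  "yaw": [0,0,0,0,0,0],
  "jaw": [0,0,0,0,0,0]
}}

```text
clock: 2.77
ee_pos: [0.491, -0.2154, 0.2227]
tcp_rot: [0.996, -0.088, 0.0, -0.0]
ft_force: [-0.7, -1.0, 0.0]
opening: 0.0004
grip_force: 0.0
```

>>> {"name": "arm_command", "arguments": {
  "offset": [
    [0,0,0.7],
    [0,0,0.7],
    [0,0,0.7],
    [0,0,0.7],
    [0,0,0.4],
    [0,0,0],
    [0,0,0]
  ],
  "yaw": [0,0,0,0,0,0,0],
  "jaw": [0,0,0,0,0,0,0]
}}

```text
clock: 3.35
ee_pos: [0.4894, -0.2178, 0.0943]
tcp_rot: [0.996, -0.09, -0.001, 0.0]
ft_force: [0.3, -0.6, 1.1]
opening: 0.0005
grip_force: 0.0
```

>>> {"name": "arm_command", "arguments": {
  "offset": [
    [0,0,0.1],
    [0,0,0.1],
    [0,0,0.1],
    [0,0,0.05],
    [0,0,0.05],
    [0,0,0]
  ],
  "yaw": [0,0,0,0,0,0],
  "jaw": [0,0,0,0,0,0]
}}

```text
clock: 3.85
ee_pos: [0.4905, -0.2169, 0.0789]
tcp_rot: [0.996, -0.09, 0.0, 0.0]
ft_force: [-0.5, -0.3, 3.5]
opening: 0.0002
grip_force: 1.9
```

Contact at about 0.079. I'll press on in 1–2 mm steps.

>>> {"name": "arm_command", "arguments": {
  "offset": [
    [0,0,0.05],
    [0,0,0.05],
    [0,0,0.025],
    [0,0,0]
  ],
  "yaw": [0,0,0,0],
  "jaw": [0,0,0,0]
}}

```text
clock: 4.18
ee_pos: [0.4901, -0.2165, 0.0732]
tcp_rot: [0.996, -0.089, -0.0, -0.0]
ft_force: [0.2, 0.5, -0.7]
opening: 0.0005
grip_force: 0.0
```

>>> {"name": "arm_command", "arguments": {
  "offset": [
    [0,0,0.025],
    [0,0,0.025],
    [0,0,0]
  ],
  "yaw": [0,0,0],
  "jaw": [0,0,0]
}}

```text
clock: 4.43
ee_pos: [0.4904, -0.2167, 0.0723]
tcp_rot: [0.996, -0.09, 0.0, 0.0]
ft_force: [-1.9, 1.3, 7.6]
opening: 0.0004
grip_force: 3.8
```

Force dropped to 0 (snap) and then rose to 7.6 N at the bottom. I'll lift and move towards the second section, then verify.

>>> {"name": "arm_command", "arguments": {
  "offset": [
    [0,0,-0.4],
    [0,0,-0.35],
    [0.33,0.44,0],
    [0.33,0.44,0],
    [0.33,0.44,0],
    [0.31,0.45,0],
    [0,0,0],
    [0,0,0]
  ],
  "yaw": [0,0,0,0,0,0,0,0],
  "jaw": [0,0,0,0,0,0,0,0]
}}

```text
clock: 5.1
ee_pos: [0.5287, -0.2965, 0.1011]
tcp_rot: [0.996, -0.09, -0.0, -0.0]
ft_force: [-0.4, -0.3, -1.3]
opening: 0.0004
grip_force: 0.0
```

```bash
cat > chk.py <<'E'
from h import *
import sys
C=np.array([.479,-.2865]);a=-1.75;bx=np.array([np.cos(a),np.sin(a)]);by=np.array([-bx[1],bx[0]])
for n in ("top","scene"):
    p,d=cap(n);W=world(n,d);q=W[...,:2]-C;u=q@bx;v=q@by
    for s,m in dict(tab=(abs(u+.071)<.009)&(abs(v)<.06),second=(abs(v-.051)<.009)&(abs(u)<.05),third=(abs(u-.071)<.009)&(abs(v)<.06),fourth=(abs(v+.051)<.009)&(abs(u)<.05),mid=(abs(u)<.05)&(abs(v)<.03)).items():
        m=m&(W[...,2]>.06)&(W[...,2]<.09);h=W[m][:,2]
        print(n,s,len(h),np.round(np.percentile(h,[25,50,75]),4) if len(h) else '')
    cv2.imwrite(f"pics/{n}{sys.argv[1]}.png",cv2.resize(p,(800,600),interpolation=cv2.INTER_CUBIC)[...,::-1])
E
python3 chk.py 1
```

```text
top tab 14 [0.0703 0.0711 0.0725]
top second 89 [0.078  0.0792 0.0801]
top third 274 [0.0781 0.0791 0.0802]
top fourth 320 [0.0785 0.0794 0.0803]
top mid 760 [0.07   0.0712 0.0723]
scene tab 70 [0.0732 0.0739 0.0745]
scene second 85 [0.0811 0.082  0.0826]
scene third 155 [0.0808 0.0815 0.0822]
scene fourth 95 [0.0812 0.082  0.0826]
scene mid 268 [0.0732 0.074  0.0746]
```

Depth shows the tab section flush with the middle and the others still up. Next is the second section.

>>> {"name": "arm_command", "arguments": {
  "offset": [
    [0,0,0.2],
    [0,0,0.2],
    [0,0,0.1],
    [0,0,0.05],
    [0,0,0.05],
    [0,0,0.05],
    [0,0,0.025],
    [0,0,0]
  ],
  "yaw": [0,0,0,0,0,0,0,0],
  "jaw": [0,0,0,0,0,0,0,0]
}}

```text
clock: 5.87
ee_pos: [0.5288, -0.2958, 0.0744]
tcp_rot: [0.996, -0.09, -0.0, 0.0]
ft_force: [-1.1, 0.3, 0.2]
opening: 0.0004
grip_force: 0.0
```

>>> {"name": "arm_command", "arguments": {
  "offset": [
    [0,0,0.025],
    [0,0,0.025],
    [0,0,0]
  ],
  "yaw": [0,0,0],
  "jaw": [0,0,0]
}}

```text
clock: 6.12
ee_pos: [0.5289, -0.2957, 0.0725]
tcp_rot: [0.996, -0.09, -0.0, 0.0]
ft_force: [-0.1, -0.3, 0.0]
opening: 0.0002
grip_force: 0.0
```

>>> {"name": "arm_command", "arguments": {
  "offset": [
    [0,0,-0.4],
    [0,0,-0.35],
    [-0.32,0.44,0],
    [-0.32,0.44,0],
    [-0.32,0.44,0],
    [-0.31,0.45,0],
    [0,0,0],
    [0,0,0]
  ],
  "yaw": [0,0,0,0,0,0,0,0],
  "jaw": [0,0,0,0,0,0,0,0]
}}

```text
clock: 6.78
ee_pos: [0.4653, -0.3575, 0.1028]
tcp_rot: [0.996, -0.091, 0.0, 0.0]
ft_force: [1.3, 1.3, 0.3]
opening: 0.0005
grip_force: 0.0
```

```bash
python3 chk.py 2
```

```text
top tab 15 [0.0699 0.071  0.0719]
top second 142 [0.07   0.071  0.0721]
top third 81 [0.0783 0.0793 0.0804]
top fourth 0 
top mid 0 
scene tab 52 [0.0731 0.0737 0.0743]
scene second 81 [0.0734 0.0739 0.0746]
scene third 166 [0.0805 0.0816 0.0824]
scene fourth 93 [0.0814 0.0821 0.0826]
scene mid 203 [0.0732 0.0737 0.0744]
```

>>> {"name": "arm_command", "arguments": {
  "offset": [
    [0,0,0.2],
    [0,0,0.2],
    [0,0,0.1],
    [0,0,0.05],
    [0,0,0.05],
    [0,0,0.05],
    [0,0,0.05],
    [0,0,0]
  ],
  "yaw": [0,0,0,0,0,0,0,0],
  "jaw": [0,0,0,0,0,0,0,0]
}}

```text
clock: 7.55
ee_pos: [0.4661, -0.3565, 0.0742]
tcp_rot: [0.996, -0.09, -0.0, 0.0]
ft_force: [0.1, 0.3, -0.1]
opening: 0.0007
grip_force: 0.0
```

>>> {"name": "arm_command", "arguments": {
  "offset": [
    [0,0,0.025],
    [0,0,0.025],
    [0,0,0]
  ],
  "yaw": [0,0,0],
  "jaw": [0,0,0]
}}

```text
clock: 7.8
ee_pos: [0.4662, -0.3564, 0.0725]
tcp_rot: [0.996, -0.09, -0.0, 0.0]
ft_force: [-0.3, 0.1, 0.5]
opening: 0.0003
grip_force: 0.0
```

>>> {"name": "arm_command", "arguments": {
  "offset": [
    [0,0,-0.4],
    [0,0,-0.35],
    [-0.32,-0.44,0],
    [-0.32,-0.44,0],
    [-0.32,-0.44,0],
    [-0.31,-0.45,0],
    [0,0,0],
    [0,0,0]
  ],
  "yaw": [0,0,0,0,0,0,0,0],
  "jaw": [0,0,0,0,0,0,0,0]
}}

```text
clock: 8.47
ee_pos: [0.429, -0.277, 0.1031]
tcp_rot: [0.996, -0.089, 0.0, 0.0]
ft_force: [0.0, -0.9, -0.2]
opening: 0.0007
grip_force: 0.0
```

```bash
python3 chk.py 3
```

```text
top tab 274 [0.07   0.0711 0.0723]
top second 310 [0.0702 0.0711 0.0722]
top third 318 [0.0701 0.0711 0.0723]
top fourth 59 [0.0786 0.0794 0.08  ]
top mid 999 [0.0699 0.0711 0.0722]
scene tab 77 [0.0734 0.074  0.0748]
scene second 92 [0.0728 0.0737 0.0742]
scene third 142 [0.0729 0.0737 0.0743]
scene fourth 96 [0.0811 0.0818 0.0822]
scene mid 315 [0.0732 0.0738 0.0744]
```

>>> {"name": "arm_command", "arguments": {
  "offset": [
    [0,0,0.2],
    [0,0,0.2],
    [0,0,0.1],
    [0,0,0.05],
    [0,0,0.05],
    [0,0,0.05],
    [0,0,0.05],
    [0,0,0]
  ],
  "yaw": [0,0,0,0,0,0,0,0],
  "jaw": [0,0,0,0,0,0,0,0]
}}

```text
clock: 9.23
ee_pos: [0.4289, -0.2774, 0.0742]
tcp_rot: [0.996, -0.089, -0.0, -0.0]
ft_force: [0.2, 0.1, -0.2]
opening: 0.0007
grip_force: 0.0
```

>>> {"name": "arm_command", "arguments": {
  "offset": [
    [0,0,0.025],
    [0,0,0.025],
    [0,0,0]
  ],
  "yaw": [0,0,0],
  "jaw": [0,0,0]
}}

```text
clock: 9.48
ee_pos: [0.4289, -0.2775, 0.0725]
tcp_rot: [0.996, -0.089, 0.0, -0.0]
ft_force: [-0.7, 0.9, -0.0]
opening: 0.0006
grip_force: 0.0
```

>>> {"name": "arm_command", "arguments": {
  "offset": [
    [0,0,-0.4],
    [0,0,-0.6],
    [0,0,-0.6],
    [0,0,-0.6],
    [-0.6,0,-0.3],
    [-0.6,0,0],
    [0,0,0],
    [0,0,0]
  ],
  "yaw": [0,0,0,0,0,0,0,0],
  "jaw": [0,0,0,0,0,0,0,0]
}}

```text
clock: 10.15
ee_pos: [0.3811, -0.2691, 0.1732]
tcp_rot: [0.996, -0.09, 0.0, 0.0]
ft_force: [-0.1, 0.1, -0.5]
opening: 0.0006
grip_force: 0.0
```

```bash
python3 chk.py 4
```

```text
top tab 374 [0.0701 0.0712 0.0723]
top second 309 [0.0698 0.0711 0.0724]
top third 383 [0.0701 0.0711 0.0721]
top fourth 320 [0.0702 0.0712 0.0723]
top mid 1048 [0.07   0.0711 0.0723]
scene tab 102 [0.0732 0.0739 0.0748]
scene second 94 [0.0733 0.074  0.0746]
scene third 145 [0.073  0.0737 0.0742]
scene fourth 97 [0.0732 0.0738 0.0743]
scene mid 302 [0.0732 0.0738 0.0743]
```

View pics/scene4.png

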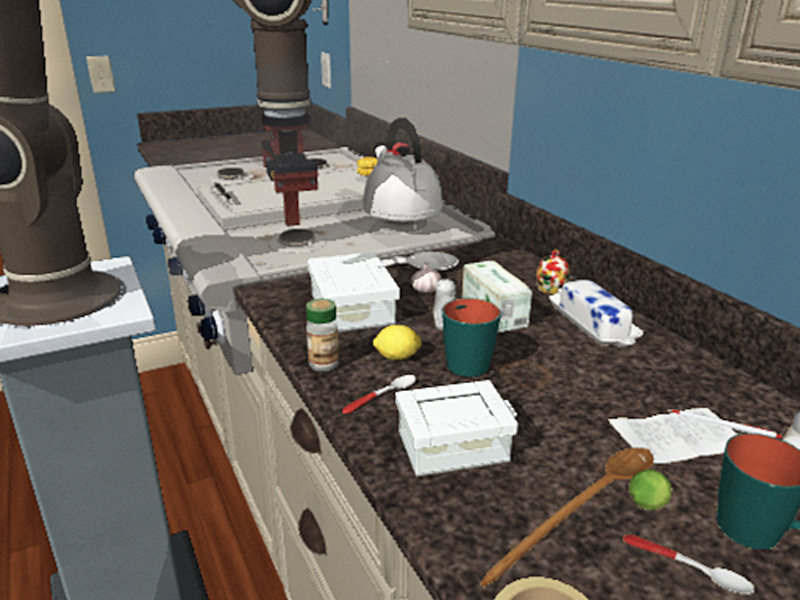

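The scene picture shows the box at (353,290) unmoved with its lid flat, the bystanders in place and the gripper clear at (292,200).

```bash
python3 -c "from bench import manip; print(manip.finish_job())"
```

```text
the job is handed in; nothing more can be done
None
```

All four rim sections of the 170x130 mm box were pressed shut in order (tab, second, third, fourth) by about 10 s. Depth checks show each flush with the lid's middle, the box and bystanders look unmoved, and the job is handed in with the gripper clear.

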